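Sweep the spent culture dishes into the discard bay

TASK

Sweep the three red culture dishes across the bench top with the fingers into the orange discard bay, through its open side, until all three lie flat and wholly inside it. Only slide them along the bench - never pick them up, tip them or stack them - and leave the green dish, the specimen pot and everything else on the bench where they are.

Things in the scene. Friction and masses are not known exactly. Their poses are not given: they have to be found in the camera images.
- red_dish_a: closed round culture dish, a flat disc with an opaque red lid, 40 mm in diameter and 13 mm high, about 20 g, red all over when seen from above; lies flat on the bench and slides. Origin: centre of its underside, z up; yaw has no meaning. To be swept into the bay.
- red_dish_b: closed round culture dish, a flat disc with an opaque red lid, 40 mm in diameter and 13 mm high, about 20 g, red all over when seen from above; lies flat on the bench and slides. Origin: centre of its underside, z up; yaw has no meaning. To be swept into the bay.
- red_dish_c: closed round culture dish, a flat disc with an opaque red lid, 40 mm in diameter and 13 mm high, about 20 g, red all over when seen from above; lies flat on the bench and slides. Origin: centre of its underside, z up; yaw has no meaning. To be swept into the bay.
- bay: discard bay fixed to the bench: a flat orange mat, level with the bench (no step), inside 170 mm along its x and 110 mm along its y, with a blue steel fence 25 mm high and 4 mm thick on three sides. Its -y side is open (the mouth, 170 mm wide, at y = -55 mm); the back fence's inner face is at y = +55 mm, the side fences' at x = -85 and +85 mm. Origin: centre of the mat at bench height, z up; its y axis points from the mouth into the bay.
- green_dish: closed round culture dish, a flat disc with an opaque green lid, 40 mm in diameter and 13 mm high, about 20 g, green all over when seen from above; lies flat on the bench and slides. Origin: centre of its underside, z up; yaw has no meaning. Must stay where it is.
- pot: white specimen pot with a yellow screw lid, 42 mm in diameter and 52 mm high, standing loose on the bench. Origin: centre of its underside, z up. Must stay where it is.
- marker: white marker pen with a blue cap, lying loose on the bench beyond the dishes, 13 x 128 mm (along its y, from -55 to +73 mm) and 13 mm high. Origin: on its underside. Must stay where it is.
- slide_box: white slide box with an orange band, 80 x 100 mm and 35 mm high, loose on the bench beyond the dishes. Origin: centre of its underside. Must stay where it is.
There are look-alikes about, which are no part of the job. Leave any blue or grey look-alike of the red_dish_b alone. Leave any black or grey look-alike of the red_dish_c alone.

How it is judged:
At the end, for the whole second after the job is handed in: Each red dish is at rest, flat on the mat (tilt under 0.12 rad, underside under 4 mm up), its centre between the side fences and at bay y -37 to +55 mm (wholly past the mouth, 2 mm tolerance). Green dish, pot, marker and slide box are within 15 mm of their start, the pot upright (y of red_dish_a in the frame of bay between -0.037 and 0.055 m and x of red_dish_a in the frame of bay between -0.085 and 0.085 m and height (world z) of each of red_dish_a, red_dish_b, red_dish_c below 0.004 m and angle between each of red_dish_a, red_dish_b, red_dish_c's own z axis and vertical below 0.12 rad and linear speed of each of red_dish_a, red_dish_b, red_dish_c below 0.01 m/s and y of red_dish_b in the frame of bay between -0.037 and 0.055 m and x of red_dish_b in the frame of bay between -0.085 and 0.085 m and y of red_dish_c in the frame of bay between -0.037 and 0.055 m and x of red_dish_c in the frame of bay between -0.085 and 0.085 m and distance of each of green_dish, pot, marker, slide_box from where it was at the start of the episode below 0.015 m and angle between pot's own z axis and vertical below 0.15 rad); the robot touches nothing.
It fails at once if a red dish is lifted clear of the bench or ends up on another (underside centre more than 11 mm up) (height (world z) of any of red_dish_a, red_dish_b, red_dish_c above 0.011 m).
It fails at once if a red dish is tipped more than 0.5 rad (angle between any of red_dish_a, red_dish_b, red_dish_c's own z axis and vertical above 0.5 rad).
It fails at once if the green dish, pot, marker or slide box is moved more than 15 mm (distance of any of green_dish, pot, marker, slide_box from where it was at the start of the episode above 0.015 m).
It fails at once if the pot is tipped (angle between pot's own z axis and vertical above 0.4 rad).
It also fails if it takes over 72 s, if anything falls off the work surface, if the arm or the gripper's body presses on something with over 40 N, if the wrist force passes 120 N, or if a joint passes its speed limit or range.

ROBOT

A 6-joint arm with a two-finger parallel gripper is mounted at the origin on the work surface. World frame = base frame: x ahead of the robot, y to its left, z up, the work surface at z = 0. Lengths are in m, angles in rad, forces in N, time in s.
With the tool pointing down it reaches from about 0.375 to 0.925 m from the base axis. Payload 5.7 kg.
Tool frame: the origin (TCP) lies between the finger pads; the fingertips stand 22 mm ahead of it and the grasp point (between the pads) lies 3 mm ahead of it (bot.tip_extent is the distance from the TCP to the fingertips, in m); x points along the fingers, z is the direction in which the jaws open and shut, and the axes are right-handed (so a half turn about x gives the same grasp; the last joint's range is limited). The gripper opens to 88 mm and grips with 3 to 60 N. Pads are 20 mm wide; open, the fingers measure 115 mm over their backs; the gripper's body (75 mm by 178 mm) begins 61 mm behind the grasp point.
Start: joints at [-1.229, 0.359, 1.51, -0, 1.272, -0.115], TCP at [0.265, -0.538, 0.245] pointing down, gripper open.
Joint ranges: [-2.97, 2.97], [-1.01, 2.36], [0.21, 2.38], [-0.96, 4.11], [0.2, 2.71], [-2.98, 2.98]. Speed limits (rad/s): [2.39, 2.39, 3.14, 3.14, 3.14, 3.14].

INTERFACE

Orientations are given as [roll, pitch, yaw] about the fixed x, y, z axes, in that order (R = Rz(yaw) Ry(pitch) Rx(roll)).
In Python, from bench import telemetry, optics, bot, models gives the robot as it stands.
- The arm moves only by the tool carry_out, never from a script. Its argument "moves" is one flat list of numbers, 7 for each row, row after row: the closure in counts, from 0 (fully open) to 255 (shut), then the shift along the tool's x, y, z in m, then the turn, a rotation vector about the tool's x, y, z in degrees. In form: [grip, x, y, z, rx, ry, rz, grip, x, y, z, rx, ry, rz, ...]. A call has 1 to 8 rows; each row is the pose to reach, as a shift and turn from the pose commanded when the call began, along the tool's axes at that moment; what a row does not reach only later rows make up. A row lasts 1/12 s, in which the tool goes at most 41.7 mm and 7.16 degrees, less where a joint would pass 70% of its speed; a pose out of reach is approached as far as the arm can. A call with a gripper value outside its range is refused whole. The fingers move at their own pace and stop on an object; "grip_force" is the grip in N (left out, the last holds). Time passes only in rows, so rows that repeat a pose let the fingers close. It gives the time, the measured TCP pose, the force and the opening at its end, in the units of the state.
- telemetry.get_state(): the state, without advancing time (a new reading comes with each control period).
- optics.read_camera(name): name is "scene" or "top"; returns a dict with "color" (384x512x3 uint8, red, green, blue), "fx", "fy", "cx", "cy" (pixels), "origin" and "orientation" of the camera in the world. Camera axes: x right, y up, looking along -z (the intrinsics and any distortion apply to the point x, -y, -z); pixel columns grow to the right and rows downward; lengths in m; the calibration is good to about 2 mm. A picture is of the moment at which its call begins. There is no depth.
- bot.close_job(): hands the job in, once; it reports no verdict.
Trained networks look in a picture, given as the dict that the camera call returned (one of the last four; its "shot" number tells which), for a name from the list of things; names that differ only in an ending like _2 or _b are one class to them, and where a whole thing is asked for, a point or a joint stands for the part that bears it (a point fixed in the world has none). Each returns a list of dicts, best first, with "p" (0 to 1); they miss things now and then, are a little off and sometimes report something else, mostly with a low value. They report only what shows in the picture. A call takes as long as a camera call. They do not tell look-alikes from the thing itself.
- models.regions_of(picture, target): "region" (384x512 bool, what is visible of it) and "pixel" ([column, row] in pixels, amid what is visible of it).
- models.tip_of(picture, target): "pixel" ([column, row] in pixels: a listed point, or the origin of a listed thing).
The state is a dict: "time": time; "joint_pos": joint angles; "dq": joint speeds; "tau": joint torques, N m; "tool_pos": TCP position; "eef_rot": TCP orientation; "force": force on the tool from outside, world axes, zero at the start; "moment": the same for the moment, N m; "width": finger opening in m.
Only numpy, scipy, OpenCV 4.12 (cv2) and the standard library are available. Lean on these libraries where they do the work, as an engineer would, in place of code of your own. Each camera call takes 0.05 s, during which the arm holds its last target.

## Working session

There is one attempt and no reset: what is moved stays moved. The work goes in short steps, Python scripts to look and compute and a tool call to move; the robot and the scene stay as the last step left them, time stands still between calls to the robot, and variables do not carry over. Pictures are saved under pics/ and viewed, and the job is handed in when it is done.

Besides the shell and the picture viewer there is one more tool, called after "Emit:" as name(argument=value, ...), one argument or row to a line, values as JSON. carry_out: Moves the arm, as the interface text tells. Its arguments: {"type":"object","properties":{"moves":{"type":"array","items":{"type":"number"}},"grip_force":{"type":"number"}},"required":["moves"]}

```bash
mkdir -p pics; ls
python3 - <<'E'
from bench import telemetry, optics, bot, models
import cv2
for n in("top","scene"):
    p=optics.read_camera(n); cv2.imwrite(f"pics/{n}0.png",p["color"][:,:,::-1])
    print(n,{k:v for k,v in p.items() if k!="color"})
print(telemetry.get_state())
E
```

```text
pics
top {'fx': 470.58357807558565, 'fy': 470.58357807558565, 'cx': 253.66356265011905, 'cy': 190.0961286338933, 'origin': array([0.5556246 , 0.01538627, 0.94088404]), 'orientation': array([ 0.04347837, -0.03719588, -1.57393913]), 'shot': 1}
scene {'fx': 406.15650602439337, 'fy': 406.15650602439337, 'cx': 264.37061538551893, 'cy': 183.77609390243526, 'origin': array([0.99222255, 0.67642767, 0.71453706]), 'orientation': array([ 0.88502545, -0.01900736,  2.64225724]), 'shot': 2}
{'time': 0.1, 'joint_pos': array([-1.22907405e+00,  3.59455794e-01,  1.51127830e+00, -1.15176778e-05,
        1.27250942e+00, -1.15123889e-01]), 'dq': array([ 0.00102442, -0.0002001 , -0.00229219, -0.00043427,  0.00192019,
       -0.0003167 ]), 'tau': array([ 3.15349216e-04, -5.16352987e+01, -2.71405542e+01,  6.74991170e-02,
        2.76185456e-02, -6.08906862e-05]), 'tool_pos': array([ 0.26445765, -0.53794345,  0.24389751]), 'eef_rot': array([3.03313394, 1.56914542, 1.91918717]), 'force': array([ 0.11363698, -0.07731131, -0.27116615]), 'moment': array([-0.01140208, -0.0117219 , -0.02057986]), 'width': 0.08775646583828561}
```

View pics/top0.png

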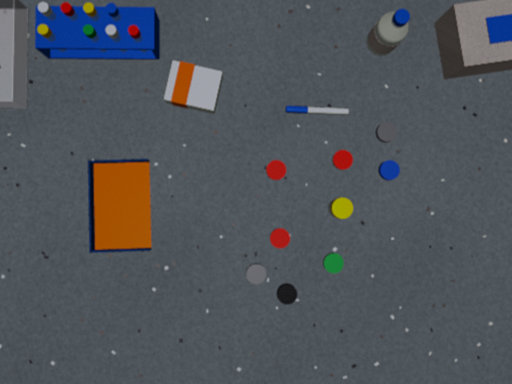

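View pics/scene0.png

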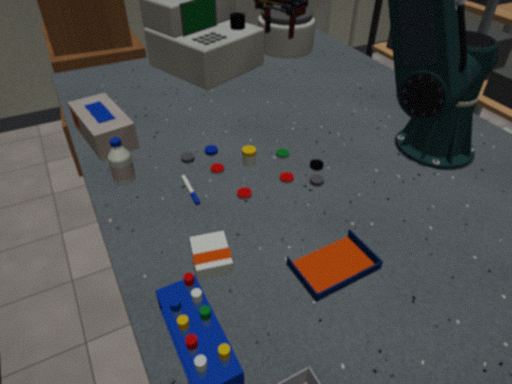

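The top view shows the bay at (122,206) with its open side to the right. The red dishes are at (276,170), (342,160) and (280,238). Look-alikes and neighbours are blue (389,170), small grey (385,133), grey (256,274), black (287,294), green dish (334,263) and the pot with its yellow lid (342,208). Next I'll measure these.

```bash
cat > h.py <<'E'
from bench import telemetry, optics, bot, models
import cv2, numpy as np
from scipy.spatial.transform import Rotation as R
def ray(p,px,z):
    d=np.array([(px[0]-p["cx"])/p["fx"],-(px[1]-p["cy"])/p["fy"],-1.])
    d=R.from_euler("xyz",p["orientation"]).apply(d); o=p["origin"]
    return o+d*(z-o[2])/d[2]
def proj(p,w):
    c=R.from_euler("xyz",p["orientation"]).inv().apply(np.array(w)-p["origin"])
    return [p["cx"]+p["fx"]*c[0]/-c[2], p["cy"]-p["fy"]*c[1]/-c[2]]
def blobs(p,name):
    h=cv2.cvtColor(p["color"],cv2.COLOR_RGB2HSV); H,S,V=[h[...,i].astype(int) for i in range(3)]
    m={"red":((H<5)|(H>174))&(S>170)&(V>90),"orange":(H>=7)&(H<15)&(S>170)&(V>90),"green":(H>45)&(H<80)&(S>120),"yellow":(H>22)&(H<33)&(S>150),
       "blue":(H>100)&(H<125)&(S>150)}[name].astype(np.uint8)
    n,l,s,c=cv2.connectedComponentsWithStats(m)
    return [(c[i],s[i]) for i in range(1,n) if s[i][4]>80],m
def tool():
    s=telemetry.get_state(); return s["tool_pos"],R.from_euler("xyz",s["eef_rot"]),s
E
python3 - <<'E'
from h import *
np.set_printoptions(precision=4,suppress=True)
p=optics.read_camera("top")
for n,z in(("red",.013),("green",.013),("yellow",.052),("blue",.013),("orange",0)):
    b,m=blobs(p,n)
    for c,s in b: print(n,c,s,ray(p,c,z))
    if n=="orange":
        cs,_=cv2.findContours(m,0,2); k=max(cs,key=cv2.contourArea); q=cv2.boxPoints(cv2.minAreaRect(k))
        for a in q: print("corner",a,ray(p,a,0))
for n in("red_dish_a","pot","bay","marker","green_dish","slide_box"):
    print(n,[(d["pixel"],round(d["p"],2)) for d in models.tip_of(p,n)])
for c in((256,274),(287,294),(385,133),(389,170)): print(c,ray(p,c,.013))
t,r,s=tool();print(t);print(r.as_matrix())
E
```

```text
red [65.75    7.2024] [61  2 11 11 84] [0.9588 0.3517 0.013 ]
red [342.3322 159.2983] [333 150  20  20 295] [ 0.6571 -0.1965  0.013 ]
red [275.8089 169.6758] [266 160  20  20 293] [ 0.6364 -0.0633  0.013 ]
red [279.5473 237.8412] [270 229  20  19 296] [ 0.5017 -0.07    0.013 ]
green [88.9697 30.6667] [84 25 11 12 99] [0.9121 0.3058 0.013 ]
green [333.2125 262.6469] [324 253  20  20 320] [ 0.4523 -0.176   0.013 ]
yellow [88.6122  7.9796] [84  3 10 13 98] [0.9409 0.2948 0.052 ]
yellow [43.129  29.5806] [38 25 11 11 93] [0.8983 0.3791 0.052 ]
yellow [341.5582 207.6772] [331 197  22  22 378] [ 0.5605 -0.185   0.052 ]
blue [99.471  33.4571] [  35    3  124   56 5412] [0.9067 0.2852 0.013 ]
blue [401.0183  16.9041] [393   9  17  17 219] [ 0.9476 -0.3199  0.013 ]
blue [499.6754  28.3165] [486  15  26  28 613] [ 0.9264 -0.5239  0.013 ]
blue [296.2806 108.8705] [286 106  21   7 139] [ 0.7581 -0.1049  0.013 ]
blue [ 99.7568 204.3268] [ 88 159  62  93 514] [0.5686 0.2809 0.013 ]
blue [388.9381 169.6378] [379 160  21  20 323] [ 0.6365 -0.2902  0.013 ]
orange [182.4223  82.9139] [171  62  23  43 
[... 263 characters left out ...]
rner [149. 162.] [0.6528 0.1886 0.    ]
corner [149. 224.] [0.5296 0.1878 0.    ]
red_dish_a [([341.0, 159.9], 0.9), ([386.3, 130.1], 0.82), ([283.9, 294.2], 0.79), ([273.4, 171.1], 0.73), ([385.9, 167.2], 0.53), ([280.2, 235.5], 0.52)]
pot [([339.7, 208.7], 0.93)]
bay [([122.6, 203.2], 0.85)]
marker [([339.4, 160.1], 0.68), ([319.4, 107.3], 0.66)]
green_dish [([332.2, 260.5], 0.65), ([122.3, 202.4], 0.57)]
slide_box [([194.3, 89.3], 0.97)]
(256, 274) [ 0.4313 -0.0233  0.013 ]
(287, 294) [ 0.3918 -0.0841  0.013 ]
(385, 133) [ 0.7102 -0.2833  0.013 ]
(389, 170) [ 0.6357 -0.2903  0.013 ]
[ 0.2646 -0.5384  0.2446]
[[-0.0001  0.8974  0.4411]
 [ 0.0003  0.4411 -0.8974]
 [-1.      0.     -0.0003]]
```

Run:
```python
import cv2
i=cv2.imread("pics/top0.png")[120:320,80:420]; cv2.imwrite("pics/crop0.png",cv2.resize(i,None,fx=2.3,fy=2.3,interpolation=2))
```

```text
(no output)
```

View pics/crop0.png

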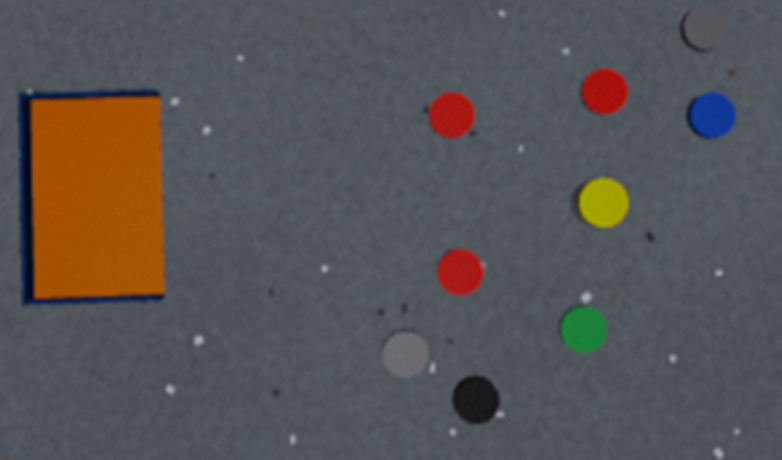

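The crop confirms the choice. The three saturated-red discs are at world (0.657,-0.197) = A, (0.636,-0.063) = B and (0.502,-0.070) = C. The blue, black and two grey discs are decoys, and the yellow one is the pot lid. The bay mouth is at y≈0.187, with x from about 0.479 to 0.652 and the back at y≈0.297, which matches the given 170x110 size.

Plan: push in +y with the fingers side by side along x and a 26 mm gap, so each dish nests in the gap. The order is B, C, A.

Emit:
carry_out(
  moves=[180, 0.095, 0.529, -0.228, -68, 0, 0, 180, 0.095, 0.529, -0.228, -68, 0, 0, 180, 0.095, 0.529, -0.228, -68, 0, 0, 180, 0.095, 0.529, -0.228, -68, 0, 0, 180, 0.095, 0.529, -0.228, -68, 0, 0, 180, 0.095, 0.529, -0.228, -68, 0, 0, 180, 0.095, 0.529, -0.228, -68, 0, 0, 180, 0.095, 0.529, -0.228, -68, 0, 0],
  grip_force=20,
)

```text
time: 1.12
tool_pos: [0.4794, -0.2868, 0.1903]
eef_rot: [-0.448, 1.57, -0.556]
force: [1.0, -0.9, -1.0]
width: 0.0378
```

```bash
cat >> h.py <<'E'
np.set_printoptions(precision=4,suppress=True)
def goal(x,y,z,ang):
    "shift/turn in tool axes to world TCP x,y,z with push direction ang deg (from +y toward -x)"
    t,r,s=tool()
    a=np.radians(ang); g=R.from_matrix(np.array([[0,-np.sin(a),np.cos(a)],[0,np.cos(a),np.sin(a)],[-1,0,0]]))
    print("t",round(s["time"],2),"tcp",t,"w",round(s["width"],4),"F",s["force"])
    print("shift",r.inv().apply(np.array([x,y,z])-t),"turn",np.degrees((r.inv()*g).as_rotvec()))
E
python3 -c "
from h import *
goal(.639,-.1,.1,4.3)"
```

```text
t 1.12 tcp [ 0.4794 -0.2868  0.1903] w 0.0378 F [ 1.035  -0.9278 -1.0088]
shift [0.0903 0.2029 0.1385] turn [-10.4867   0.0249   0.0149]
```

Emit:
carry_out(
  moves=[180, 0.03, 0.203, 0.138, -10.5, 0, 0, 180, 0.03, 0.203, 0.138, -10.5, 0, 0, 180, 0.03, 0.203, 0.138, -10.5, 0, 0, 180, 0.03, 0.203, 0.138, -10.5, 0, 0, 180, 0.03, 0.203, 0.138, -10.5, 0, 0, 180, 0.05, 0.203, 0.138, -10.5, 0, 0, 180, 0.09, 0.203, 0.138, -10.5, 0, 0, 180, 0.09, 0.203, 0.138, -10.5, 0, 0],
)

```text
time: 1.78
tool_pos: [0.6358, -0.0991, 0.094]
eef_rot: [2.771, 1.562, 2.844]
force: [-2.2, 1.0, -0.7]
width: 0.0258
```

```bash
python3 -c "
from h import *
goal(.639,-.1,.026,4.3)
p=optics.read_camera('scene');cv2.imwrite('pics/s1.png',p['color'][:,:,::-1])"
```

```text
t 1.78 tcp [ 0.6358 -0.0991  0.094 ] w 0.0258 F [-2.1766  1.0021 -0.6577]
shift [ 0.068  -0.0014  0.0037] turn [-0.1383 -0.4948 -0.193 ]
```

View pics/s1.png

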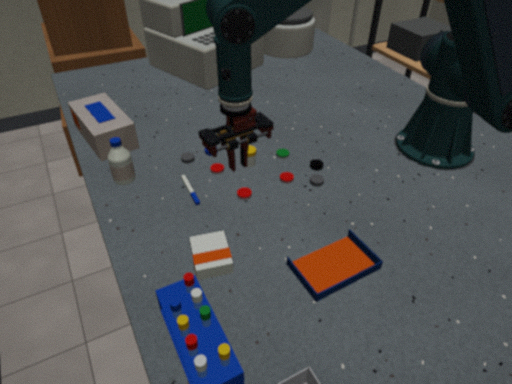

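The picture shows the closed-up fingers between A and B, with their width at 25.8 mm as planned. Next I'll descend.

Emit:
carry_out(
  moves=[180, 0.03, 0, 0.001, 0, 0, 0, 180, 0.055, 0, 0.001, 0, 0, 0, 180, 0.068, 0, 0.001, 0, 0, 0, 180, 0.068, 0, 0.001, 0, 0, 0, 180, 0.068, 0, 0.001, 0, 0, 0],
)

```text
time: 2.25
tool_pos: [0.6394, -0.1032, 0.0333]
eef_rot: [2.784, 1.571, 2.852]
force: [-0.4, -0.6, -0.1]
width: 0.0258
```

```bash
python3 -c "
from h import *
goal(.639,-.1,.026,4.3)
goal(.615,.215,.026,4.3)"
```

```text
t 2.25 tcp [ 0.6394 -0.1032  0.0333] w 0.0258 F [-0.3747 -0.6232 -0.1277]
shift [ 0.0073  0.0032 -0.0001] turn [-0.39   -0.0092 -0.0035]
t 2.25 tcp [ 0.6394 -0.1032  0.0333] w 0.0258 F [-0.3747 -0.6232 -0.1277]
shift [ 0.0073  0.3191 -0.0026] turn [-0.39   -0.0092 -0.0035]
```

Emit:
carry_out(
  moves=[180, 0.007, 0, 0, 0, 0, 0, 180, 0.007, 0.003, 0, 0, 0, 0, 180, 0.007, 0.008, 0, 0, 0, 0, 180, 0.007, 0.014, 0, 0, 0, 0, 180, 0.007, 0.022, 0, 0, 0, 0, 180, 0.007, 0.032, 0, 0, 0, 0, 180, 0.007, 0.043, 0, 0, 0, 0, 180, 0.007, 0.055, 0, 0, 0, 0],
)

```text
time: 2.92
tool_pos: [0.6356, -0.0462, 0.0256]
eef_rot: [-0.105, 1.571, -0.036]
force: [-0.2, -0.1, 0.3]
width: 0.0259
```

```bash
python3 -c "
from h import *
goal(.615,.219,.026,4.3)
p=optics.read_camera('top');cv2.imwrite('pics/t2.png',p['color'][:,:,::-1])
for c,s in blobs(p,'red')[0]: print(ray(p,c,.013),s[4])"
```

```text
t 2.92 tcp [ 0.6356 -0.0462  0.0256] w 0.0259 F [-0.2331 -0.072   0.2967]
shift [-0.0004  0.266  -0.0021] turn [-0.3169  0.0122  0.0013]
[0.9586 0.3514 0.013 ] 87
[ 0.5016 -0.0699  0.013 ] 292
```

View pics/t2.png

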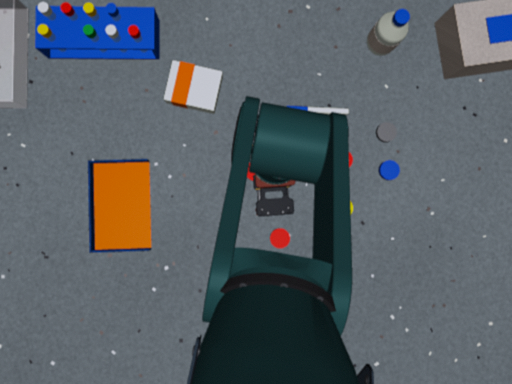

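The arm covers most of B, but its red edge shows just ahead of the gripper at (250,173), so the push is working. I'll continue.

Emit:
carry_out(
  moves=[180, 0, 0.012, 0, 0, 0, 0, 180, 0, 0.024, 0, 0, 0, 0, 180, 0, 0.036, 0, 0, 0, 0, 180, 0, 0.048, 0, 0, 0, 0, 180, 0, 0.06, -0.001, 0, 0, 0, 180, 0, 0.072, -0.001, 0, 0, 0, 180, 0, 0.084, -0.001, 0, 0, 0, 180, 0, 0.096, -0.001, 0, 0, 0],
)

```text
time: 3.63
tool_pos: [0.6278, 0.0495, 0.0254]
eef_rot: [2.103, 1.571, 2.172]
force: [0.3, -0.4, -1.3]
width: 0.0258
```

Emit:
carry_out(
  moves=[180, 0, 0.012, 0, 0, 0, 0, 180, 0, 0.024, 0, 0, 0, 0, 180, 0, 0.036, 0, 0, 0, 0, 180, 0, 0.048, 0, 0, 0, 0, 180, 0, 0.06, -0.001, 0, 0, 0, 180, 0, 0.072, -0.001, 0, 0, 0, 180, 0, 0.082, -0.001, 0, 0, 0, 180, 0, 0.092, -0.001, 0, 0, 0],
)

```text
time: 4.3
tool_pos: [0.6205, 0.1411, 0.0254]
eef_rot: [2.034, 1.571, 2.103]
force: [0.7, -0.5, -0.2]
width: 0.0263
```

```bash
python3 -c "
from h import *
goal(.615,.219,.026,4.3)
p=optics.read_camera('top');cv2.imwrite('pics/t3.png',p['color'][:,:,::-1])
for c,s in blobs(p,'red')[0]: print(c,ray(p,c,.013),s[4])"
```

```text
t 4.3 tcp [0.6205 0.1411 0.0254] w 0.0263 F [ 0.6553 -0.4506 -0.2323]
shift [-0.0005  0.0781 -0.0001] turn [-0.3194 -0.0026 -0.0053]
[65.9167  7.2024] [0.9588 0.3514 0.013 ] 84
[342.398  159.2517] [ 0.6572 -0.1966  0.013 ] 294
[279.5612 237.8741] [ 0.5016 -0.07    0.013 ] 294
```

View pics/t3.png

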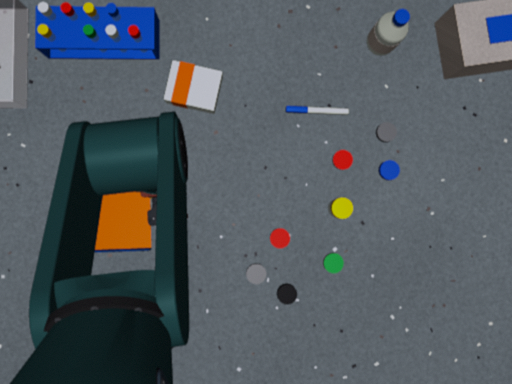

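B is hidden under the arm near (150,170), and nothing else has moved. I'll finish the push slowly, back off and rise.

Emit:
carry_out(
  moves=[180, 0, 0.011, 0, 0, 0, 0, 180, 0, 0.022, 0, 0, 0, 0, 180, 0, 0.033, 0, 0, 0, 0, 180, 0, 0.043, 0, 0, 0, 0, 180, 0, 0.053, 0, 0, 0, 0, 180, 0, 0.062, 0, 0, 0, 0, 180, 0, 0.069, 0, 0, 0, 0, 180, 0, 0.074, 0, 0, 0, 0],
)

```text
time: 5.02
tool_pos: [0.6154, 0.2148, 0.0254]
eef_rot: [1.784, 1.571, 1.854]
force: [0.3, -0.5, 0.3]
width: 0.0259
```

Emit:
carry_out(
  moves=[180, 0, 0.001, 0, 0, 0, 0, 180, 0, -0.01, 0, 0, 0, 0, 180, 0, -0.025, 0, 0, 0, 0, 180, -0.02, -0.03, 0, 0, 0, 0, 180, -0.05, -0.06, 0, 0, 0, 0, 180, -0.07, -0.09, 0, 0, 0, 0, 180, -0.07, -0.13, -0.03, 0, 0, 0, 180, -0.07, -0.17, -0.06, 0, 0, 0],
)

```text
time: 5.68
tool_pos: [0.5784, 0.0507, 0.0973]
eef_rot: [-0.199, 1.565, -0.13]
force: [-0.7, 0.0, -0.3]
width: 0.026
```

```bash
python3 -c "
from h import *
goal(.500,-.108,.1,-3)
p=optics.read_camera('top');cv2.imwrite('pics/t4.png',p['color'][:,:,::-1])
for c,s in blobs(p,'red')[0]: print(c,ray(p,c,.013),s[4])"
```

```text
t 5.68 tcp [0.5784 0.0507 0.0973] w 0.026 F [-0.6605  0.0058 -0.2641]
shift [-0.003  -0.153  -0.0891] turn [6.9336 0.3124 0.0435]
[65.8023  7.3605] [0.9585 0.3516 0.013 ] 86
[342.398  159.2517] [ 0.6572 -0.1966  0.013 ] 294
[121.3762 181.1188] [0.6139 0.2396 0.013 ] 303
[279.529  237.8669] [ 0.5016 -0.07    0.013 ] 293
```

View pics/t4.png

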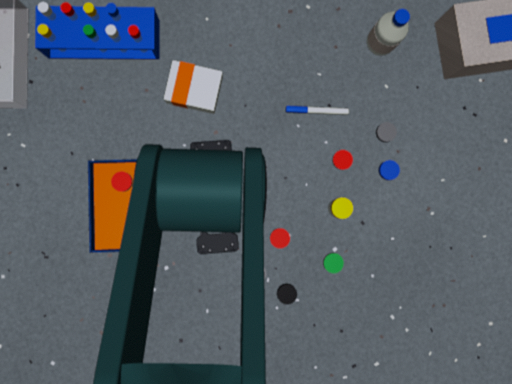

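B is in the bay at (121,181), world (0.614, 0.240). C is next.

Emit:
carry_out(
  moves=[180, -0.003, -0.04, -0.023, 3, 0.3, 0, 180, -0.003, -0.08, -0.045, 6, 0.3, 0, 180, -0.003, -0.12, -0.07, 6.9, 0.3, 0, 180, -0.003, -0.153, -0.089, 6.9, 0.3, 0, 180, -0.003, -0.153, -0.089, 6.9, 0.3, 0, 180, -0.003, -0.153, -0.089, 6.9, 0.3, 0, 180, -0.003, -0.153, -0.089, 6.9, 0.3, 0, 180, 0.02, -0.153, -0.089, 6.9, 0.3, 0],
)

```text
time: 6.4
tool_pos: [0.5017, -0.1055, 0.0782]
eef_rot: [-0.762, 1.568, -0.814]
force: [0.5, 1.1, -0.4]
width: 0.0257
```

```bash
python3 -c "
from h import *
goal(.500,-.108,.0255,-3)"
```

```text
t 6.4 tcp [ 0.5017 -0.1055  0.0782] w 0.0257 F [ 0.5258  1.0869 -0.3594]
shift [ 0.0527 -0.0024 -0.0017] turn [0.0266 0.1134 0.1082]
```

Emit:
carry_out(
  moves=[180, 0.015, -0.003, -0.001, 0, 0, 0, 180, 0.03, -0.003, -0.001, 0, 0, 0, 180, 0.045, -0.003, -0.001, 0, 0, 0, 180, 0.05, -0.003, -0.001, 0, 0, 0, 180, 0.05, -0.003, -0.001, 0, 0, 0],
)

```text
time: 6.82
tool_pos: [0.4966, -0.1063, 0.0243]
eef_rot: [3.048, 1.563, 2.998]
force: [0.6, -0.9, -0.5]
width: 0.0262
```

```bash
python3 -c "
from h import *
goal(.517,.217,.0255,-3)"
```

```text
t 6.82 tcp [ 0.4966 -0.1063  0.0243] w 0.0262 F [ 0.5513 -0.8986 -0.4511]
shift [-0.0011  0.324   0.0043] turn [ 0.1528 -0.4327 -0.04  ]
```

Emit:
carry_out(
  moves=[180, 0, 0, 0.001, 0, 0, 0, 180, 0, 0, 0.001, 0, 0, 0],
)

```text
time: 6.98
tool_pos: [0.499, -0.1075, 0.0261]
eef_rot: [-2.989, 1.567, -3.039]
force: [0.5, -0.3, 0.5]
width: 0.0258
```

```bash
python3 -c "
from h import *
goal(.517,.217,.0255,-3)"
```

```text
t 6.98 tcp [ 0.499  -0.1075  0.0261] w 0.0258 F [ 0.529  -0.2955  0.491 ]
shift [0.0004 0.325  0.0017] turn [ 0.1143 -0.2157  0.0334]
```

Emit:
carry_out(
  moves=[180, 0, 0.003, 0.001, 0, 0, 0, 180, 0, 0.007, 0.001, 0, 0, 0, 180, 0, 0.012, 0.001, 0, 0, 0, 180, 0, 0.018, 0.001, 0, 0, 0, 180, 0, 0.026, 0.001, 0, 0, 0, 180, 0, 0.036, 0.001, 0, 0, 0, 180, 0, 0.047, 0.001, 0, 0, 0, 180, 0, 0.059, 0.001, 0, 0, 0],
)

```text
time: 7.65
tool_pos: [0.5019, -0.0478, 0.0255]
eef_rot: [-3.09, 1.566, 3.142]
force: [-0.3, -0.9, 0.9]
width: 0.0258
```

Emit:
carry_out(
  moves=[180, 0, 0.012, 0, 0, 0, 0, 180, 0, 0.024, 0, 0, 0, 0, 180, 0, 0.036, 0, 0, 0, 0, 180, 0, 0.048, 0, 0, 0, 0, 180, 0, 0.06, 0, 0, 0, 0, 180, 0, 0.072, 0, 0, 0, 0, 180, 0, 0.084, 0, 0, 0, 0, 180, 0, 0.096, 0, 0, 0, 0],
)

```text
time: 8.32
tool_pos: [0.5068, 0.0482, 0.0254]
eef_rot: [-3.101, 1.565, 3.131]
force: [0.8, -0.9, 0.8]
width: 0.0256
```

Emit:
carry_out(
  moves=[180, 0, 0.012, 0, 0, 0, 0, 180, 0, 0.024, 0, 0, 0, 0, 180, 0, 0.036, 0, 0, 0, 0, 180, 0, 0.048, 0, 0, 0, 0, 180, 0, 0.06, 0, 0, 0, 0, 180, 0, 0.072, 0, 0, 0, 0, 180, 0, 0.084, 0, 0, 0, 0, 180, 0, 0.095, 0, 0, 0, 0],
)

```text
time: 8.98
tool_pos: [0.5117, 0.1431, 0.0254]
eef_rot: [-3.11, 1.566, 3.122]
force: [-0.7, -1.7, 1.2]
width: 0.0259
```

```bash
python3 -c "
from h import *
goal(.517,.217,.0255,-3)
p=optics.read_camera('scene');cv2.imwrite('pics/s5.png',p['color'][:,:,::-1])"
```

```text
t 8.98 tcp [0.5117 0.1431 0.0254] w 0.0259 F [-0.7261 -1.7171  1.2063]
shift [-0.0002  0.074   0.0015] turn [ 0.0747 -0.3019  0.0098]
```

View pics/s5.png

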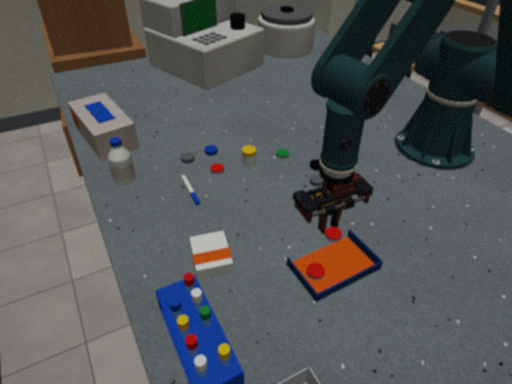

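C is in front of the fingers at (333,234), entering the mouth. B is inside the bay at (316,270).

Emit:
carry_out(
  moves=[180, 0, 0.011, 0, 0, 0, 0, 180, 0, 0.022, 0, 0, 0, 0, 180, 0, 0.033, 0, 0, 0, 0, 180, 0, 0.043, 0, 0, 0, 0, 180, 0, 0.053, 0.001, 0, 0, 0, 180, 0, 0.061, 0.001, 0, 0, 0, 180, 0, 0.067, 0.001, 0, 0, 0, 180, 0, 0.071, 0.001, 0, 0, 0],
)

```text
time: 9.7
tool_pos: [0.5164, 0.2136, 0.0253]
eef_rot: [-3.116, 1.566, 3.117]
force: [0.1, -0.2, 0.1]
width: 0.0255
```

Emit:
carry_out(
  moves=[180, 0, 0.001, 0, 0, 0, 0, 180, 0, -0.01, 0, 0, 0, 0, 180, 0, -0.025, 0, 0, 0, 0, 180, -0.02, -0.03, 0, 0, 0, 0, 180, -0.05, -0.06, 0, 0, 0, 0, 180, -0.08, -0.09, 0.02, 0, 0, 0, 180, -0.1, -0.12, 0.05, 0, 0, 0, 180, -0.1, -0.16, 0.08, 0, 0, 0],
)

```text
time: 10.37
tool_pos: [0.58, 0.0619, 0.1273]
eef_rot: [1.628, 1.571, 1.577]
force: [0.4, 0.5, 0.1]
width: 0.0256
```

```bash
python3 -c "
from h import *
goal(.665,-.234,.13,12.3)
p=optics.read_camera('top');cv2.imwrite('pics/t6.png',p['color'][:,:,::-1])
for c,s in blobs(p,'red')[0]: print(c,ray(p,c,.013),s[4])"
```

```text
t 10.37 tcp [0.58   0.0619 0.1273] w 0.0256 F [0.4223 0.4696 0.0698]
shift [-0.0027 -0.2912  0.0999] turn [-15.2067   0.001   -0.0137]
[65.8941  7.2588] [0.9587 0.3515 0.013 ] 85
[342.3652 159.256 ] [ 0.6572 -0.1965  0.013 ] 293
```

View pics/t6.png

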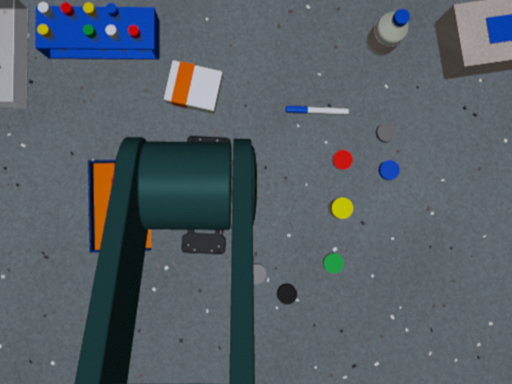

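B and C are hidden under the arm in this view, A is untouched at (342,159), and the other objects are unchanged. I'm moving above and behind A.

Emit:
carry_out(
  moves=[180, -0.003, -0.035, 0.012, -2, 0, 0, 180, -0.003, -0.07, 0.024, -4, 0, 0, 180, -0.003, -0.105, 0.036, -6, 0, 0, 180, -0.003, -0.14, 0.048, -8, 0, 0, 180, -0.003, -0.175, 0.06, -10, 0, 0, 180, -0.003, -0.21, 0.072, -12, 0, 0, 180, -0.003, -0.245, 0.085, -14, 0, 0, 180, -0.003, -0.28, 0.096, -15.2, 0, 0],
)

```text
time: 11.08
tool_pos: [0.6588, -0.2237, 0.1256]
eef_rot: [2.891, 1.565, 3.106]
force: [1.2, -0.3, 0.1]
width: 0.0258
```

Emit:
carry_out(
  moves=[180, 0, -0.01, 0.001, 0, 0, 0, 180, 0, -0.01, 0.001, 0, 0, 0, 180, 0, -0.01, 0.001, 0, 0, 0],
)

```text
time: 11.33
tool_pos: [0.6615, -0.2306, 0.1253]
eef_rot: [2.737, 1.564, 2.949]
force: [-0.6, 0.4, -0.1]
width: 0.0261
```

```bash
python3 -c "
from h import *
goal(.665,-.234,.0255,12.3)
p=optics.read_camera('top');cv2.imwrite('pics/t7.png',p['color'][:,:,::-1])
for c,s in blobs(p,'red')[0]: print(c,ray(p,c,.013),s[4])"
```

```text
t 11.33 tcp [ 0.6615 -0.2306  0.1253] w 0.0261 F [-0.6132  0.3567 -0.1095]
shift [ 0.0998 -0.0043  0.0034] turn [-0.16   -0.3693 -0.1588]
[65.814   7.2442] [0.9587 0.3516 0.013 ] 86
[342.3823 159.2799] [ 0.6572 -0.1966  0.013 ] 293
[121.3922 181.1013] [0.6139 0.2396 0.013 ] 306
[121.6667 230.0792] [0.5184 0.2382 0.013 ] 303
```

View pics/t7.png

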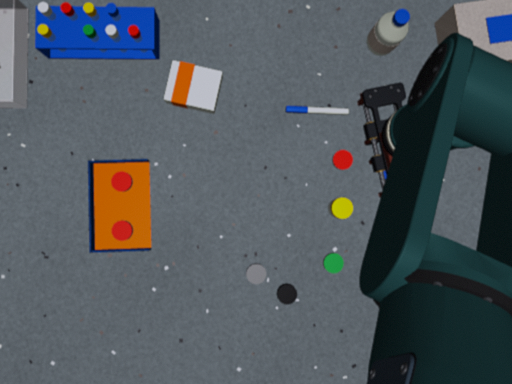

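B and C sit well inside the bay at (121,181) and (122,230), with a free slot between them. Next I'll descend behind A.

Emit:
carry_out(
  moves=[180, 0.03, -0.003, 0.002, 0, 0, 0, 180, 0.06, -0.003, 0.002, 0, 0, 0, 180, 0.08, -0.003, 0.002, 0, 0, 0, 180, 0.093, -0.003, 0.002, 0, 0, 0, 180, 0.099, -0.003, 0.002, 0, 0, 0, 180, 0.099, -0.003, 0.002, 0, 0, 0, 180, 0.099, -0.003, 0.002, 0, 0, 0],
)

```text
time: 11.97
tool_pos: [0.6653, -0.2324, 0.0278]
eef_rot: [2.962, 1.566, -3.106]
force: [0.4, -0.3, 0.7]
width: 0.0256
```

```bash
python3 -c "
from h import *
goal(.571,.201,.0255,12.3)"
```

```text
t 11.97 tcp [ 0.6653 -0.2324  0.0278] w 0.0256 F [ 0.3835 -0.3439  0.6889]
shift [0.0027 0.4435 0.0003] turn [ 0.0143 -0.2625 -0.0476]
```

Push A over about 0.44 m.

Emit:
carry_out(
  moves=[180, 0.002, 0.003, 0, 0, 0, 0, 180, 0.002, 0.007, 0, 0, 0, 0, 180, 0.002, 0.012, 0, 0, 0, 0, 180, 0.002, 0.018, 0, 0, 0, 0, 180, 0.002, 0.026, 0, 0, 0, 0, 180, 0.002, 0.036, 0, 0, 0, 0, 180, 0.002, 0.047, 0, 0, 0, 0, 180, 0.002, 0.059, 0, 0, 0, 0],
)

```text
time: 12.63
tool_pos: [0.6522, -0.1742, 0.0253]
eef_rot: [2.96, 1.566, -3.109]
force: [-0.5, -0.6, 0.8]
width: 0.0256
```

Emit:
carry_out(
  moves=[180, 0, 0.012, 0, 0, 0, 0, 180, 0, 0.024, 0, 0, 0, 0, 180, 0, 0.036, 0, 0, 0, 0, 180, 0, 0.048, 0, 0, 0, 0, 180, 0, 0.06, 0, 0, 0, 0, 180, 0, 0.072, 0, 0, 0, 0, 180, 0, 0.084, 0, 0, 0, 0, 180, 0, 0.096, 0, 0, 0, 0],
)

```text
time: 13.3
tool_pos: [0.6315, -0.0803, 0.0252]
eef_rot: [2.912, 1.565, 3.126]
force: [0.8, -0.9, 0.5]
width: 0.0259
```

```bash
python3 -c "
from h import *
goal(.571,.201,.0255,12.3)
p=optics.read_camera('scene');cv2.imwrite('pics/s8.png',p['color'][:,:,::-1])"
```

```text
t 13.3 tcp [ 0.6315 -0.0803  0.0252] w 0.0259 F [ 0.8178 -0.8522  0.4588]
shift [0.     0.2877 0.0006] turn [-0.0286 -0.302  -0.0708]
```

View pics/s8.png

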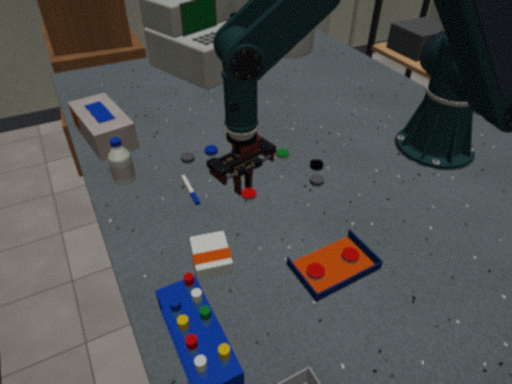

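A is nested in the fingers at (249,194) and the bystanders are unmoved. I'll continue.

Emit:
carry_out(
  moves=[180, 0, 0.012, 0, 0, 0, 0, 180, 0, 0.024, 0, 0, 0, 0, 180, 0, 0.036, 0, 0, 0, 0, 180, 0, 0.048, 0, 0, 0, 0, 180, 0, 0.06, 0, 0, 0, 0, 180, 0, 0.072, 0, 0, 0, 0, 180, 0, 0.084, 0, 0, 0, 0, 180, 0, 0.096, 0, 0, 0, 0],
)

```text
time: 14.02
tool_pos: [0.6112, 0.0136, 0.0253]
eef_rot: [2.912, 1.566, 3.126]
force: [-0.2, 0.2, 0.3]
width: 0.0262
```

Emit:
carry_out(
  moves=[180, 0, 0.012, 0, 0, 0, 0, 180, 0, 0.024, 0, 0, 0, 0, 180, 0, 0.036, 0, 0, 0, 0, 180, 0, 0.048, 0, 0, 0, 0, 180, 0, 0.06, 0, 0, 0, 0, 180, 0, 0.072, 0, 0, 0, 0, 180, 0, 0.084, 0, 0, 0, 0, 180, 0, 0.096, 0, 0, 0, 0],
)

```text
time: 14.68
tool_pos: [0.5908, 0.1073, 0.0254]
eef_rot: [2.921, 1.566, 3.135]
force: [-0.7, -0.5, 0.7]
width: 0.0252
```

```bash
python3 -c "
from h import *
goal(.571,.201,.0255,12.3)
p=optics.read_camera('scene');cv2.imwrite('pics/s9.png',cv2.resize(p['color'][140:320,200:440,::-1],None,fx=3,fy=3))"
```

```text
t 14.68 tcp [0.5908 0.1073 0.0254] w 0.0252 F [-0.7389 -0.5292  0.6696]
shift [0.     0.0958 0.0006] turn [-0.0316 -0.2943 -0.0662]
```

View pics/s9.png

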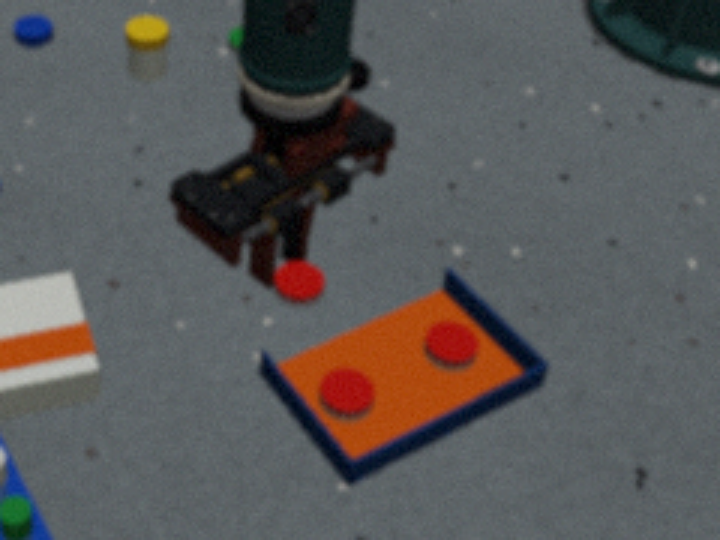

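A is still nested in the fingers and heading for the slot between B and C. This is the final push, about 0.096 m.

Emit:
carry_out(
  moves=[180, 0, 0.012, 0, 0, 0, 0, 180, 0, 0.024, 0, 0, 0, 0, 180, 0, 0.036, 0, 0, 0, 0, 180, 0, 0.048, 0, 0, 0, 0, 180, 0, 0.059, 0, 0, 0, 0, 180, 0, 0.069, 0, 0, 0, 0, 180, 0, 0.078, 0, 0, 0, 0, 180, 0, 0.086, 0, 0, 0, 0],
)

```text
time: 15.4
tool_pos: [0.5725, 0.1912, 0.0255]
eef_rot: [2.919, 1.566, 3.133]
force: [0.8, -0.0, -0.1]
width: 0.0258
```

Emit:
carry_out(
  moves=[180, 0, 0.006, 0, 0, 0, 0, 180, 0, 0.01, 0, 0, 0, 0, 180, 0, 0.01, 0, 0, 0, 0, 180, 0, 0, 0, 0, 0, 0, 180, 0, -0.015, 0, 0, 0, 0, 180, 0, -0.03, 0, 0, 0, 0, 180, -0.03, -0.04, 0, 0, 0, 0, 180, -0.07, -0.05, 0, 0, 0, 0],
)

```text
time: 16.07
tool_pos: [0.5812, 0.138, 0.0929]
eef_rot: [3.028, 1.558, -3.043]
force: [0.6, 0.7, -0.1]
width: 0.026
```

Emit:
carry_out(
  moves=[180, -0.03, -0.04, 0, 0, 0, 0, 180, -0.05, -0.08, 0, 0, 0, 0, 180, -0.06, -0.12, 0, 0, 0, 0, 180, -0.06, -0.16, 0, 0, 0, 0, 180, -0.06, -0.2, 0, 0, 0, 0, 180, -0.06, -0.23, 0, 0, 0, 0, 180, -0.06, -0.23, 0, 0, 0, 0, 180, -0.06, -0.23, 0, 0, 0, 0],
)

```text
time: 16.73
tool_pos: [0.6328, -0.0877, 0.1551]
eef_rot: [2.986, 1.566, -3.089]
force: [-0.4, -0.2, -0.8]
width: 0.0257
```

```bash
python3 -c "
from h import *
goal(.571,.201,.0255,12.3)
p=optics.read_camera('scene');cv2.imwrite('pics/s10.png',p['color'][:,:,::-1])
p=optics.read_camera('top');cv2.imwrite('pics/t10.png',p['color'][:,:,::-1])
for k in('red','green','yellow'):
  for c,s in blobs(p,k)[0]: print(k,c,ray(p,c,.052 if k=='yellow' else .013),s[4])"
```

```text
t 16.73 tcp [ 0.6328 -0.0877  0.1551] w 0.0257 F [-0.4303 -0.2373 -0.8134]
shift [ 0.1298  0.2952 -0.0001] turn [-0.3494 -0.2882 -0.0463]
red [65.9882  7.3529] [0.9585 0.3513 0.013 ] 85
red [121.3907 181.0993] [0.6139 0.2396 0.013 ] 302
red [128.878  205.8508] [0.5655 0.2247 0.013 ] 295
red [121.6788 230.0497] [0.5184 0.2382 0.013 ] 302
green [88.9697 30.6667] [0.9121 0.3058 0.013 ] 99
green [333.2138 262.6478] [ 0.4523 -0.176   0.013 ] 318
yellow [88.81  8.03] [0.9408 0.2944 0.052 ] 100
yellow [43.3333 29.7188] [0.898  0.3787 0.052 ] 96
yellow [343.5797 208.0746] [ 0.5597 -0.1889  0.052 ] 295
```

View pics/s10.png

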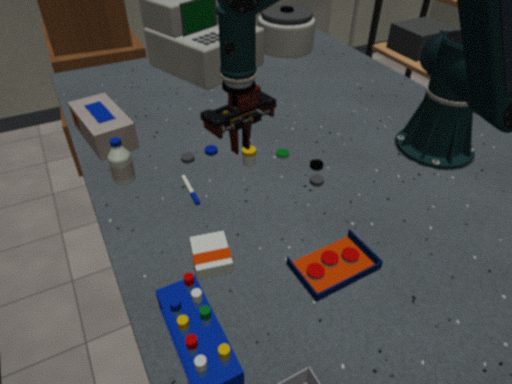

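View pics/t10.png

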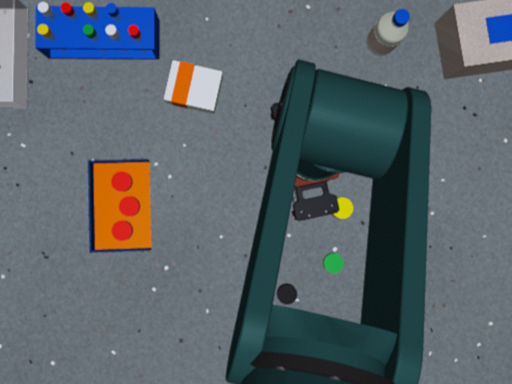

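All three dishes are flat in the bay at (121,181), (129,206) and (122,230). A's centre is about 38 mm past the mouth, against at least 18 mm required. The green dish reads the same pixel as at the start. The pot's lid is partly hidden by the gripper, which shifts its centroid; the scene view shows it standing in place. The gripper is 0.13 m up and clear.

```bash
python3 -c "
from h import *
print(bot.close_job())"
```

```text
the job is handed in; nothing more can be done
None
```

I swept all three red dishes into the bay one at a time, B then C then A. The fingers were 26 mm apart so each dish nested between them, and they were backed off before being raised. I handed the job in at about 17 s of the 72 s allowed, and no verdict was reported.

- **Dishes:** the last images put them at world (0.614, 0.240), (0.518, 0.238) and (0.566, 0.225). In the bay's frame that is about y = -2, -4 and -17 mm, where at least -37 mm is required, and they looked flat.
- **Everything else:** the green dish's position had not changed. The marker and slide box looked unmoved in the final scene picture; I did not re-measure them.
- **One disagreement:** the pot's lid read 4 mm from its start, because the gripper hid part of it. The fingers stayed clear of the pot throughout, and it stood in place in the scene view.
- **Forces:** the readings taken at the end of each move stayed under about 2.5 N.

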